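# Mark a cup and hold the gluing jig open

## Robot

A 7-joint arm with a two-finger parallel gripper is mounted at the origin on the work surface. World frame = base frame: x ahead of the robot, y to its left, z up, the work surface at z = 0. Lengths are in m, angles in rad, forces in N, time in s.
With the tool pointing down it reaches from about 0.4 to 0.85 m from the base axis. Payload 10.4 kg.
Tool frame: the origin (TCP) lies between the finger pads; the fingertips stand 22 mm ahead of it and the grasp point (between the pads) lies 3 mm ahead of it; z points along the fingers, y is the direction in which the jaws open and shut (so a half turn about z gives the same grasp; the last joint's range is limited). The gripper opens to 87 mm and grips with 3 to 60 N. Pads are 19 mm wide; open, the fingers measure 117 mm over their backs; the gripper's body (75 mm by 190 mm) begins 51 mm behind the grasp point.
Start: joints at [-1.265, 0.332, -0.065, 1.46, 0.022, 1.35, -0.088], TCP at [0.202, 0.592, 0.245] pointing down, gripper open.
Joint ranges: [-2.6, 2.6], [-0.5, 2.12], [-1.47, 1.34], [0.16, 2.42], [-1.27, 4.41], [0.06, 2.06], [-2.6, 2.6]. Speed limits (rad/s): [2.22, 2.22, 2.79, 2.79, 3.14, 3.14, 3.14].

## Interface

Orientations are given as [roll, pitch, yaw] about the fixed x, y, z axes, in that order (R = Rz(yaw) Ry(pitch) Rx(roll)).
In Python, from bench import env, cams, finder gives the robot as it stands. The module is installed in compiled form; this text tells all that it offers.
- The arm moves only by the tool drive_tool, never from a script. Its argument "deltas" is a list of rows, each an object of numbers: "tx", "ty", "tz": the shift along the tool's x, y, z in m; "ax", "ay", "az": the turn, a rotation vector about the tool's x, y, z in degrees; "hand": the finger opening in m, from 0 to 0.087. A call has 1 to 10 rows; each row shifts and turns the commanded pose from where the row before left it, along the tool's axes as they then stand; what a row does not reach is not made up. A row lasts 1/10 s, in which the tool goes at most 50 mm and 8.59 degrees, less where a joint would pass 70% of its speed; a pose out of reach is approached as far as the arm can. A call is refused whole if a number of a shift passes 0.05 or a number of a turn 8.59, either way. A call with a gripper value outside its range is refused whole. The fingers move at their own pace and stop on an object; "force" is the grip in N (left out, the last holds). Time passes only in rows, so rows that do not move let the fingers close. It gives the time, the measured TCP pose, the force and the opening at its end, in the units of the state.
- env.read_state(): the state, without advancing time (a new reading comes with each control period).
- cams.camera(name): name is "scene" or "top"; returns (picture, depth): 480x640x3 uint8, red, green, blue; 480x640 float32, m along the optical axis (not along the pixel's ray), 0 where there is no reading.
- cams.get_calibration(name): a dict with "camera_matrix" (3x3 intrinsics, pixels), "eye" and "attitude" of the camera in the world. Camera axes: x right, y down, z forward; pixel columns grow to the right and rows downward; lengths in m; the calibration is good to about 2 mm. A picture is of the moment at which its call begins. get_calibration takes no time and is no camera call.
- env.sign_off(): hands the job in, once; it reports no verdict.
Trained networks look in the newest picture that a camera, given by its name, has taken for a name from the list of things; names that differ only in an ending like _2 or _b are one class to them, and where a whole thing is asked for, a point or a joint stands for the part that bears it (a point fixed in the world has none). Each returns a list of dicts, best first, with "confidence" (0 to 1); they miss things now and then, are a little off and sometimes report something else, mostly with a low value. They report only what shows in the picture. A call takes as long as a camera call.
- finder.trace(camera, query): "mask" (480x640 bool, what is visible of it) and "at" ([column, row] in pixels, amid what is visible of it).
- finder.spot_point(camera, query): "at" ([column, row] in pixels: a listed point, or the origin of a listed thing).
The state is a dict: "clock": time; "q": joint angles; "qd": joint speeds; "tau": joint torques, N m; "position": TCP position; "orientation": TCP orientation; "ft_force": force on the tool from outside, world axes, zero at the start; "torque": the same for the moment, N m; "width": opening from 0.0 (shut) to 1.0 (fully open).
Only numpy, scipy, OpenCV 4.12 (cv2) and the standard library are available. Lean on these libraries where they do the work, as an engineer would, in place of code of your own. Each camera call takes 0.05 s, during which the arm holds its last target. There are 200 camera calls.

## Task

Mark the pale wooden cup by pressing its foot down on the middle of the sprung black pad of the green station until the pad is fully depressed for a moment, then stand it upright in the brass ring of the gluing jig and let go of it. Then take the yellow handle and pull the jig's spring-return jaw back until its white pointers stand within the red bands, and finish while still holding it there, so that a colleague can slip in the cup's handle. Leave all other things where they are.

Things in the scene. Friction and masses are not known exactly. Their poses are not given: they have to be found in the camera images.
- cup_center (a point): Centre (half-way up) of the pale, unpainted wooden cup, the only pale loose cup (a blue one stands near it and stays there). A straight open-topped round cup, 58 mm outer diameter, 80 mm high, 5 mm wall, 0.08 to 0.15 kg, standing on the table at the start. z axis up.
- cup_foot (a point): Centre of the underside of the same pale cup, 40 mm below cup_center.
- pad_top (a point): Centre of the top face of the sprung pad: a black disc of 68 mm diameter with a small brass dot at its middle, on a green square station of 110 mm, 26 mm high. At rest the face is 44 mm above the table; it moves straight down with the pad, 10 mm in all.
- pad (a joint): How far the sprung pad is pressed down, m: 0 at rest, 0.010 at its hard stop (fully depressed). It begins to move at about 3.5 N and needs about 9 N at the stop; it springs back up.
- nest (a point): Centre of the jig's cork floor, where the cup's foot centre belongs: 14 mm above the table, in a brass ring of 67 mm inner, 82 mm outer diameter, rim 7 mm above the floor. Jig: fixed dark board 240 x 100 mm. x axis runs along it from handle to nest, y across, z up. The jaw (46 mm above the table, 40 mm wide) stands 13 mm from a centred cup on the -x side; fingers fit on the free +y and -y sides.
- handle (a point): Centre of the jaw's handle, 53 mm above the table: an upright yellow round post, 22 mm diameter, from 34 to 78 mm above the table, on a pale wooden slide 40 mm wide with its top at 28 mm. Moves with the jaw. At rest 125 mm from the nest's centre, towards the nest's -x; the jaw block begins 34 mm from the post. Axes parallel to nest.
- jaw (a joint): How far the spring-return jaw is pulled back, m, along the -x axis of nest (away from the nest): 0 at rest, 0.045 at its stop. The white pointers stand at the middle of the red bands at 0.030; the bands are 10 mm long (0.025 to 0.035). The spring pulls it back with about 6 N at rest and 10.5 N at 0.030.
- band (a point): Point on the jig's board, on its centre line, half-way between the two red bands (each 10 mm along the jig, 17 mm across it, beside the slide, 41 mm either side of the centre line).
- blue_cup: The blue painted cup, same shape as the pale one, 58 mm wide, 80 mm high; a bystander, origin at its foot.
- handle_blank: Small pale wooden U-shaped handle blank lying beyond the jig's nest end, 34 x 62 x 16 mm; a bystander, origin on its underside.
- pawn: Red turned pawn, 34 mm wide, 58 mm high, beyond the station; a bystander, origin at its foot.
- mallet: Hammer lying on the left; a bystander.
- spoon: Wooden spoon lying on the right; a bystander.
- wax_jar: Amber jar with brass lid, 60 mm wide, 70 mm high, at the back; a bystander.
- bead_bowl: Small terracotta bowl, 72 mm wide, 40 mm high, at the back; a bystander.

How it is judged:
On the way, in this order (a step that is already met when the one before it is completed fails the run):
1. the pale cup, held upright, presses the sprung pad fully down (within 1.5 mm of its stop), its foot within 15 mm of the pad's middle (value of joint pad above 0.0085 m and contact force between cup and pad above 3 N and horizontal distance between cup_foot and pad_top below 0.015 m and angle between cup_center's own z axis and vertical below 0.15 rad and contact force between the fingers and cup above 1 N), for 0.2 s.
2. the pale cup stands upright on the floor of the brass ring, let go (horizontal distance between cup_foot and nest below 0.008 m and z of cup_foot in the frame of nest between -0.004 and 0.004 m and angle between cup_center's own z axis and vertical below 0.1 rad and contact force between the fingers and cup below 0.3 N), for 0.2 s.
At the end, for the whole second after the job is handed in: The pale cup stands upright and at rest on the floor of the brass ring, untouched by the fingers, and the fingers hold the jaw still against its spring with the pointers within the red bands (24 to 36 mm pulled, 30 mm is the middle), through the last second (all of step 2 and linear speed of cup below 0.02 m/s and value of joint jaw between 0.024 and 0.036 m and velocity of joint jaw between -0.01 and 0.01 m/s and contact force between the fingers and jaw above 3 N); the arm keeps its last pose, push and grip.
It fails at once if another loose thing on the table is moved by more than 25 mm (distance of any of blue_cup, handle_blank, pawn, mallet, spoon, wax_jar, bead_bowl from where it was at the start of the episode above 0.025 m).
It also fails if it takes over 59 s, if anything falls off the work surface, if the arm or the gripper's body presses on something with over 40 N, if the wrist force passes 120 N, or if a joint passes its speed limit or range.

## Working session

There is one attempt and no reset: what is moved stays moved. The work goes in short steps, Python scripts to look and compute and a tool call to move; the robot and the scene stay as the last step left them, time stands still between calls to the robot, and variables do not carry over. Pictures are saved under pics/ and viewed, about 8 in all and at most 12, crops included, and the job is handed in when it is done.

Besides the shell and the picture viewer there is one more tool, called as name(argument=value, ...) on one line, values as JSON. drive_tool: Moves the arm, as the interface text tells. Its arguments: {"type":"object","properties":{"deltas":{"type":"array","items":{"type":"object","properties":{"tx":{"type":"number"},"ty":{"type":"number"},"tz":{"type":"number"},"ax":{"type":"number"},"ay":{"type":"number"},"az":{"type":"number"},"hand":{"type":"number"}}}},"force":{"type":"number"}},"required":["deltas"]}

```bash
mkdir -p pics; cat > h.py <<'E'
import numpy as np, cv2
from bench import env, cams, finder
from scipy.spatial.transform import Rotation as R
def cal(n):
    c=cams.get_calibration(n); a=np.array(c["attitude"],float)
    M=a if a.shape==(3,3) else (R.from_euler('xyz',a).as_matrix() if a.size==3 else R.from_quat(a).as_matrix())
    return np.array(c["camera_matrix"]),np.array(c["eye"]),M
def ray(n,p):
    K,e,M=cal(n); return e,M@np.linalg.inv(K)@np.array([p[0],p[1],1.])
def onz(n,p,z):
    e,d=ray(n,p); return e+d*(z-e[2])/d[2]
def tri(p1,n1,p2,n2):
    A=[];b=[];
    for n,p in((n1,p1),(n2,p2)):
        e,d=ray(n,p); d=d/np.linalg.norm(d); P=np.eye(3)-np.outer(d,d); A.append(P); b.append(P@e)
    x=np.linalg.lstsq(np.vstack(A),np.hstack(b),rcond=None)[0]
    return x, np.linalg.norm(np.vstack(A)@x-np.hstack(b))
def cloud(n,depth,mask):
    K,e,M=cal(n); v,u=np.nonzero(mask&(depth>0)); d=depth[v,u]
    return e+(M@(np.linalg.inv(K)@np.vstack([u,v,np.ones_like(u)])*d)).T
def save(f,im): cv2.imwrite('pics/'+f,im[...,::-1])
E
cat > a.py <<'E'
from h import *
s=env.read_state(); print(s)
for n in("scene","top"): print(n,cams.get_calibration(n))
D={}
for n in("scene","top"):
    im,D[n]=cams.camera(n); save(n+'0.png',im)
for q in["cup_center","cup_foot","pad_top","nest","handle","band","blue_cup","handle_blank","pawn"]:
    at={}
    for n in("scene","top"):
        r=finder.spot_point(n,q)
        print(q,n,[(np.round(k["at"],1).tolist(),round(k["confidence"],2)) for k in r[:3]])
        if r: at[n]=r[0]["at"]
    if len(at)==2: print("   tri",*[np.round(x,4) for x in tri(at["scene"],"scene",at["top"],"top")])
E
python3 a.py
```

```text
{'clock': 0.0, 'q': array([-1.26461359,  0.33286545, -0.06467463,  1.46096049,  0.02162368,
        1.34991086, -0.08852838]), 'qd': array([ 4.87025400e-05,  1.15172647e-03, -3.84665747e-04, -1.42517966e-03,
       -3.87512467e-04,  1.17954335e-03,  7.07532596e-04]), 'tau': array([ 3.82143189e-04, -6.23262620e+01,  2.49605061e-02, -3.89905179e+01,
       -6.11745659e-02,  3.97166319e-02,  1.59131578e-04]), 'position': array([0.20171486, 0.59116538, 0.24374873]), 'orientation': array([-3.14014790e+00,  1.00032638e-04,  2.81278422e+00]), 'ft_force': array([-0.20007041, -0.36639045,  0.07200799]), 'torque': array([ 0.01179689, -0.01948972,  0.01336842]), 'width': 1.000615337188003}
scene {'camera_matrix': array([[520.15267856,   0.        , 312.60521563],
       [  0.        , 520.15267856, 239.98497832],
       [  0.        ,   0.        ,   1.        ]]), 'eye': array([ 1.21261642, -0.26153978,  1.11621858]), 'attitude': array([-2.58662316, -0.01536577,  1.16087178])}
top {'camera_matrix': array([[503.64873149,   0.        , 320.22806957],
       [  0.        , 503.64873149, 241.78394
[... 662 characters left out ...]
 ([246.7, 299.4], 0.16)]
   tri [0.5932 0.2067 0.0098] 0.0103
handle scene [([364.2, 170.1], 0.75)]
handle top [([245.1, 305.2], 0.7), ([400.0, 263.8], 0.41)]
   tri [0.4756 0.22   0.0632] 0.0037
band scene [([366.4, 186.4], 0.82), ([332.6, 260.9], 0.47)]
band top [([243.5, 298.8], 0.65)]
   tri [0.497  0.2261 0.0175] 0.0029
blue_cup scene [([331.7, 257.7], 0.82)]
blue_cup top [([302.4, 237.5], 0.82)]
   tri [0.6607 0.0489 0.0196] 0.0021
handle_blank scene [([386.1, 250.7], 0.85), ([95.8, 305.4], 0.66)]
handle_blank top [([254.5, 235.0], 0.71)]
   tri [ 0.6843  0.1893 -0.0029] 0.0022
pawn scene [([227.3, 310.7], 0.73)]
pawn top [([398.3, 225.5], 0.58)]
   tri [ 0.6817 -0.2315 -0.0047] 0.0032
```

View pics/scene0.png

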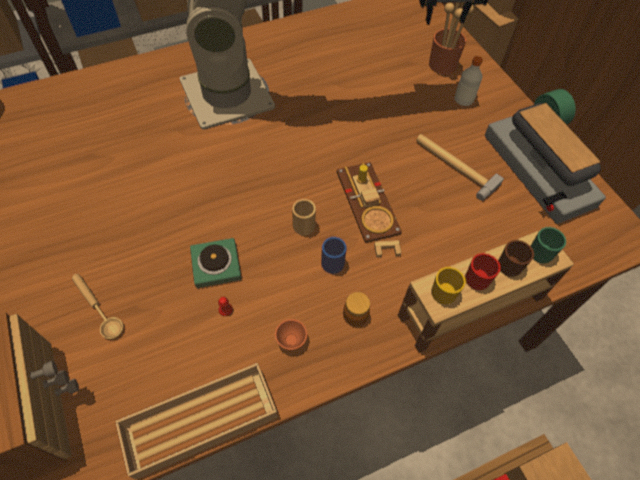

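View pics/top0.png

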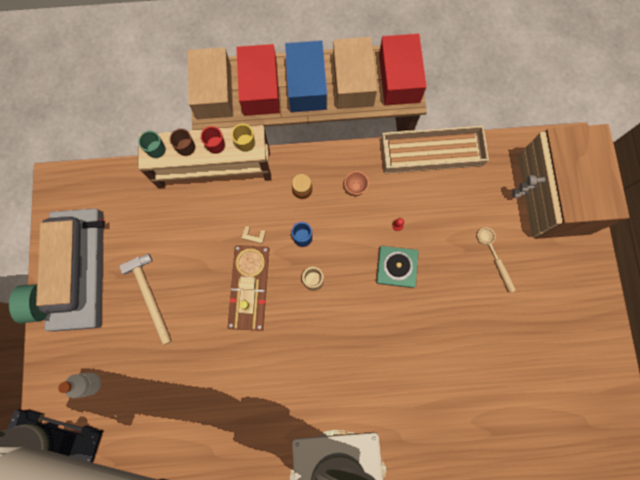

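The scene view shows the pale cup at (305,217), the blue cup at (333,255), the pad at (214,260), the nest at (378,219) and the handle at (364,172). The top view shows the cup at (313,278), the nest at (250,262), the handle at (244,305) and the pad at (399,265). The network points agree with this, except nest, which is a few pixels off. I'll refine them next.

```bash
cat > b.py <<'E'
from h import *
def circ(P):
    A=np.c_[P[:,:2],np.ones(len(P))]; c=np.linalg.lstsq(2*A,(P[:,:2]**2).sum(1),rcond=None)[0]
    return c[:2], np.sqrt(max(0,2*c[2]+c[0]**2+c[1]**2))
im={};D={}
for n in("scene","top"):
    im[n],D[n]=cams.camera(n)
    for q in("cup_center","blue_cup","pad_top","handle","handle_blank"):
        r=finder.trace(n,q)
        if not r: print(n,q,None); continue
        m=r[0]["mask"]; P=cloud(n,D[n],m)
        print(n,q,round(r[0]["confidence"],2),"at",np.round(r[0]["at"],1),m.sum(),"zpct",np.round(np.percentile(P[:,2],[2,25,50,75,98]),3),"med",np.round(np.median(P,0),4))
        if 'cup' in q:
            T=P[P[:,2]>0.072]; lo,hi=T.min(0),T.max(0); print("   rim bbox mid",np.round((lo+hi)/2,4),np.round(hi-lo,3),len(T)); 
            c=cv2.minEnclosingCircle(T[:,:2].astype(np.float32)); print("   minenc",c)
    # colour measures
    hsv=cv2.cvtColor(im[n],cv2.COLOR_RGB2HSV)
    P=cloud(n,D[n],np.ones((480,640),bool)) 
    pts=np.full((480,640,3),np.nan); pts[D[n]>0]=P
    box=(abs(pts[...,0]-.56)<.15)&(abs(pts[...,1]+.22)<.12)
    g=box&(hsv[...,0]>60)&(hsv[...,0]<95)&(hsv[...,1]>90)
    k,_=cv2.findContours(g.astype(np.uint8),0,1); k=max(k,key=cv2.contourArea)
    rc=cv2.minAreaRect(k); print(n,"station rect",rc, "z26->",np.round(onz(n,rc[0],.026),4))
    # jig red bands
    bx=(abs(pts[...,0]-.53)<.12)&(abs(pts[...,1]-.21)<.09)
    red=bx&((hsv[...,0]<6)|(hsv[...,0]>174))&(hsv[...,1]>170)&(hsv[...,2]>90)
    nn,l,st,ce=cv2.connectedComponentsWithStats(red.astype(np.uint8))
    for i in range(1,nn):
        if st[i,4]>3: print("  red",st[i,4],ce[i].round(1),onz(n,ce[i],.014).round(4))
    ye=bx&(hsv[...,0]>22)&(hsv[...,0]<34)&(hsv[...,1]>190)&(hsv[...,2]>120)
    nn,l,st,ce=cv2.connectedComponentsWithStats(ye.astype(np.uint8))
    for i in range(1,nn):
        if st[i,4]>5: print("  yel",st[i,4],ce[i].round(1),onz(n,ce[i],.065).round(4))
s=im["scene"];t=im["top"]
r=lambda a:cv2.resize(a,(400,300),interpolation=cv2.INTER_CUBIC)
save('crop1.png',np.vstack([np.hstack([r(s[150:255,320:460]),r(t[230:335,180:320])]),np.hstack([r(s[225:300,165:265]),r(t[230:305,350:450])])]))
E
python3 b.py
```

```text
scene cup_center 0.82 at [303.7 215.8] 786 zpct [-0.002  0.026  0.049  0.069  0.081] med [0.5434 0.0239 0.0491]
   rim bbox mid [0.5362 0.0257 0.0783] [0.061 0.058 0.013] 166
   minenc ((0.5362062454223633, 0.025392619892954826), 0.03074716590344906)
scene blue_cup 0.89 at [331.5 252.5] 803 zpct [0.001 0.026 0.049 0.07  0.081] med [0.668  0.0473 0.0487]
   rim bbox mid [0.665  0.0472 0.0787] [0.058 0.058 0.013] 182
   minenc ((0.6648894548416138, 0.048134393990039825), 0.03076864592730999)
scene pad_top 0.61 at [214.5 255. ] 659 zpct [0.024 0.04  0.042 0.044 0.048] med [ 0.5591 -0.2161  0.0423]
scene handle 0.74 at [367.2 187.7] 604 zpct [0.018 0.027 0.04  0.045 0.077] med [0.5073 0.2101 0.0397]
scene handle_blank 0.85 at [385.2 246.2] 328 zpct [-0.002  0.007  0.013  0.015  0.019] med [0.6774 0.1892 0.0128]
scene station rect ((229.0, 247.0), (0.0, 0.0), 0.0) z26-> [ 0.5383 -0.1726  0.026 ]
  red 19 [377.1 183.7] [0.4973 0.2561 0.014 ]
  red 18 [348.4 190. ] [0.4865 0.1762 0.014 ]
  yel 20 [362.5 168.8] [0.4719 0.2196 0.065 ]
top cup_center 0.62 at [312.4 275.6] 367 zpct [0.004 0.01 
[... 218 characters left out ...]
] 472 zpct [-0.001  0.01   0.034  0.073  0.084] med [0.6706 0.0502 0.0344]
   rim bbox mid [0.666  0.0491 0.08  ] [0.058 0.056 0.015] 123
   minenc ((0.6658906936645508, 0.04916122555732727), 0.0292584840208292)
top pad_top 0.74 at [398.8 262.6] 446 zpct [0.036 0.043 0.045 0.047 0.051] med [ 0.5546 -0.2129  0.0448]
top handle 0.71 at [248.3 292. ] 588 zpct [0.017 0.029 0.035 0.048 0.082] med [0.5118 0.2139 0.0352]
top handle_blank 0.61 at [246.9 287.4] 2907 zpct [0.01  0.015 0.018 0.023 0.063] med [0.5272 0.212  0.0176]
top station rect ((378.0, 282.0), (0.0, 0.0), 0.0) z26-> [ 0.5149 -0.1535  0.026 ]
  red 21 [232.5 299.9] [0.4974 0.2598 0.014 ]
  red 22 [261.7 301.4] [0.4869 0.1777 0.014 ]
```

View pics/crop1.png

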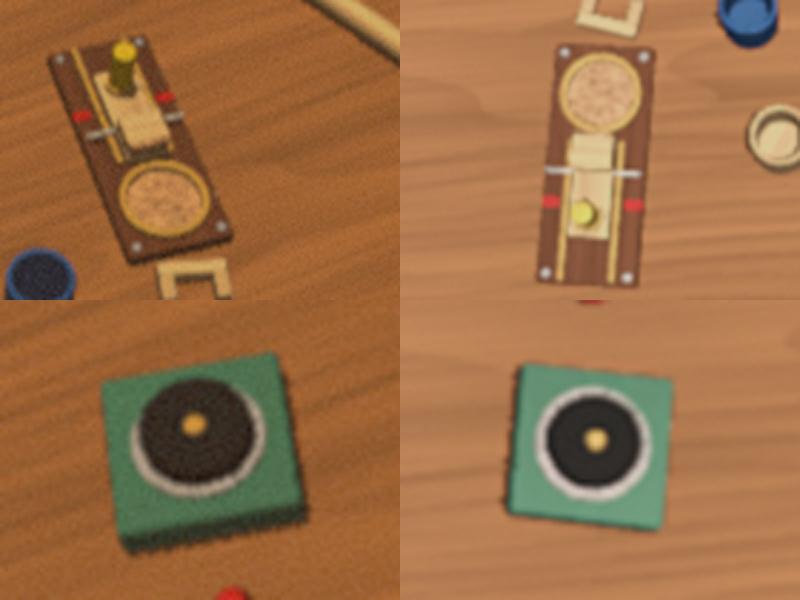

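Crop (scene left, top right): the ring centre is at about scene px (377.6,219.1) and top px (249.8,262.0). The pad dot is at about (213.4,255.6) and (398.6,264.6). The post top is at about (363.1,166.1) and (243.4,304.2).

```bash
cat > c.py <<'E'
from h import *
for nm,s,t,z in [("ring rim",(377.6,219.1),(249.8,262.0),.021),("pad",(213.4,255.6),(398.6,264.6),.044),("post top",(363.1,166.1),(243.4,304.2),.078)]:
    x,e=tri(s,"scene",t,"top"); print(nm,x.round(4),e.round(4),"at z:",onz("scene",s,z).round(4),onz("top",t,z).round(4))
s=env.read_state(); print(s["clock"],s["position"],np.degrees(s["orientation"]))
E
python3 c.py
```

```text
ring rim [0.6014 0.2048 0.0166] 0.0013 at z: [0.6036 0.2019 0.021 ] [0.6009 0.205  0.021 ]
pad [ 0.557  -0.2149  0.0425] 0.0012 at z: [ 0.5577 -0.2157  0.044 ] [ 0.557  -0.2138  0.044 ]
post top [0.4756 0.2187 0.0805] 0.0011 at z: [0.4736 0.2191 0.078 ] [0.4762 0.2198 0.078 ]
1.6 [0.20183016 0.59152784 0.24455815] [ 1.79997938e+02 -9.20153668e-04  1.61159212e+02]
```

drive_tool(deltas=[{"az": -5.8, "hand": 0.087}, {"az": -5.8}, {"tx": -0.027, "ty": -0.035}, {"tx": -0.027, "ty": -0.035}, {"tx": -0.027, "ty": -0.035}, {"tx": -0.027, "ty": -0.035}, {"tx": -0.027, "ty": -0.035}, {"tx": -0.027, "ty": -0.035}, {"tx": -0.027, "ty": -0.035}, {"tx": -0.027, "ty": -0.035}], force=30)

```text
validation failed for argument at $.de...
```

```bash
cat > to.py <<'E'
import sys; from h import *
# tool-frame shift from the measured pose to a target TCP point
s=env.read_state(); M=R.from_euler('xyz',s["orientation"]).as_matrix(); t=np.array(list(map(float,sys.argv[1:4])))
print("t",round(s["clock"],2),"pos",s["position"].round(4),"rpy",np.degrees(s["orientation"]).round(2),"F",s["ft_force"].round(2),"w",round(s["width"],3))
print("tool shift",(M.T@(t-s["position"])).round(4),"az to 172.8:",round(-(172.8-np.degrees(s["orientation"][2])),2))
E
python3 to.py .5355 .0265 .15
```

```text
t 1.6 pos [0.2018 0.5915 0.2446] rpy [180.    -0.   161.16] F [-0.16 -0.17 -0.07] w 1.001
tool shift [-0.4983 -0.427   0.0945] az to 172.8: -11.64
```

drive_tool(deltas=[{"tx": 0, "ty": 0, "tz": 0, "ax": 0, "ay": 0, "az": -5.8, "hand": 0.087}, {"tx": 0, "ty": 0, "tz": 0, "ax": 0, "ay": 0, "az": -5.8, "hand": 0.087}], force=30)

```text
clock: 1.8
position: [0.2018, 0.5915, 0.2446]
orientation: [3.141, 0.0, 3.019]
ft_force: [-0.1, 0.4, 0.3]
width: 0.998
```

drive_tool(deltas=[{"tx": -0.027, "ty": -0.035, "tz": 0, "ax": 0, "ay": 0, "az": 0, "hand": 0.087}, {"tx": -0.027, "ty": -0.035, "tz": 0, "ax": 0, "ay": 0, "az": 0, "hand": 0.087}, {"tx": -0.027, "ty": -0.035, "tz": 0, "ax": 0, "ay": 0, "az": 0, "hand": 0.087}, {"tx": -0.027, "ty": -0.035, "tz": 0, "ax": 0, "ay": 0, "az": 0, "hand": 0.087}, {"tx": -0.027, "ty": -0.035, "tz": 0, "ax": 0, "ay": 0, "az": 0, "hand": 0.087}, {"tx": -0.027, "ty": -0.035, "tz": 0, "ax": 0, "ay": 0, "az": 0, "hand": 0.087}, {"tx": -0.027, "ty": -0.035, "tz": 0, "ax": 0, "ay": 0, "az": 0, "hand": 0.087}, {"tx": -0.027, "ty": -0.035, "tz": 0, "ax": 0, "ay": 0, "az": 0, "hand": 0.087}, {"tx": -0.027, "ty": -0.035, "tz": 0, "ax": 0, "ay": 0, "az": 0, "hand": 0.087}, {"tx": -0.027, "ty": -0.035, "tz": 0, "ax": 0, "ay": 0, "az": 0, "hand": 0.087}])

```text
clock: 2.8
position: [0.4262, 0.2086, 0.2449]
orientation: [3.141, 0.0, 3.015]
ft_force: [1.3, 1.5, 0.6]
width: 1.0
```

```bash
python3 to.py .5355 .0265 .15
```

```text
t 2.8 pos [0.4262 0.2086 0.2449] rpy [1.7996e+02 3.0000e-02 1.7277e+02] F [1.31 1.5  0.61] w 1.0
tool shift [-0.1313 -0.167   0.0948] az to 172.8: -0.03
```

drive_tool(deltas=[{"tx": -0.026, "ty": -0.033, "tz": 0.018, "ax": 0, "ay": 0, "az": 0, "hand": 0.087}, {"tx": -0.026, "ty": -0.033, "tz": 0.018, "ax": 0, "ay": 0, "az": 0, "hand": 0.087}, {"tx": -0.026, "ty": -0.033, "tz": 0.018, "ax": 0, "ay": 0, "az": 0, "hand": 0.087}, {"tx": -0.026, "ty": -0.033, "tz": 0.018, "ax": 0, "ay": 0, "az": 0, "hand": 0.087}, {"tx": -0.026, "ty": -0.033, "tz": 0.018, "ax": 0, "ay": 0, "az": 0, "hand": 0.087}, {"tx": 0, "ty": 0, "tz": 0, "ax": 0, "ay": 0, "az": 0, "hand": 0.087}, {"tx": 0, "ty": 0, "tz": 0, "ax": 0, "ay": 0, "az": 0, "hand": 0.087}])

```text
clock: 3.5
position: [0.5337, 0.0294, 0.1541]
orientation: [-3.141, -0.001, 3.013]
ft_force: [0.6, -0.0, 0.6]
width: 1.002
```

```bash
python3 to.py .5355 .0265 .058
```

```text
t 3.5 pos [0.5337 0.0294 0.1541] rpy [-1.7997e+02 -5.0000e-02  1.7264e+02] F [ 0.62 -0.05  0.62] w 1.002
tool shift [-0.0023 -0.0026  0.0961] az to 172.8: -0.16
```

drive_tool(deltas=[{"tx": -0.002, "ty": -0.0025, "tz": 0.025, "ax": 0, "ay": 0, "az": 0, "hand": 0.087}, {"tx": 0, "ty": 0, "tz": 0.025, "ax": 0, "ay": 0, "az": 0, "hand": 0.087}, {"tx": 0, "ty": 0, "tz": 0.025, "ax": 0, "ay": 0, "az": 0, "hand": 0.087}, {"tx": 0, "ty": 0, "tz": 0.021, "ax": 0, "ay": 0, "az": 0, "hand": 0.087}, {"tx": 0, "ty": 0, "tz": 0, "ax": 0, "ay": 0, "az": 0, "hand": 0.087}, {"tx": 0, "ty": 0, "tz": 0, "ax": 0, "ay": 0, "az": 0, "hand": 0.045}, {"tx": 0, "ty": 0, "tz": 0, "ax": 0, "ay": 0, "az": 0, "hand": 0.045}, {"tx": 0, "ty": 0, "tz": 0, "ax": 0, "ay": 0, "az": 0, "hand": 0.045}, {"tx": 0, "ty": 0, "tz": 0, "ax": 0, "ay": 0, "az": 0, "hand": 0.045}, {"tx": 0, "ty": 0, "tz": 0, "ax": 0, "ay": 0, "az": 0, "hand": 0.045}], force=30)

```text
clock: 4.5
position: [0.5357, 0.0277, 0.0592]
orientation: [3.141, 0.001, 3.015]
ft_force: [-1.1, -0.2, 4.3]
width: 0.663
```

```bash
python3 to.py .5573 -.2148 .14
```

```text
t 4.5 pos [0.5357 0.0277 0.0592] rpy [1.7997e+02 5.0000e-02 1.7276e+02] F [-1.14 -0.2   4.31] w 0.663
tool shift [-0.052  -0.2378 -0.0809] az to 172.8: -0.04
```

drive_tool(deltas=[{"tx": 0, "ty": 0, "tz": -0.02, "ax": 0, "ay": 0, "az": 0, "hand": 0.045}, {"tx": 0, "ty": 0, "tz": -0.03, "ax": 0, "ay": 0, "az": 0, "hand": 0.045}, {"tx": 0, "ty": 0, "tz": -0.03, "ax": 0, "ay": 0, "az": 0, "hand": 0.045}, {"tx": -0.0087, "ty": -0.04, "tz": 0, "ax": 0, "ay": 0, "az": 0, "hand": 0.045}, {"tx": -0.0087, "ty": -0.04, "tz": 0, "ax": 0, "ay": 0, "az": 0, "hand": 0.045}, {"tx": -0.0087, "ty": -0.04, "tz": 0, "ax": 0, "ay": 0, "az": 0, "hand": 0.045}, {"tx": -0.0087, "ty": -0.04, "tz": 0, "ax": 0, "ay": 0, "az": 0, "hand": 0.045}, {"tx": -0.0087, "ty": -0.04, "tz": 0, "ax": 0, "ay": 0, "az": 0, "hand": 0.045}, {"tx": -0.0087, "ty": -0.038, "tz": 0, "ax": 0, "ay": 0, "az": 0, "hand": 0.045}, {"tx": 0, "ty": 0, "tz": 0, "ax": 0, "ay": 0, "az": 0, "hand": 0.045}])

```text
clock: 5.5
position: [0.5558, -0.2219, 0.1387]
orientation: [-3.138, 0.0, 3.008]
ft_force: [-0.9, -0.3, -0.9]
width: 0.667
```

```bash
python3 to.py .5573 -.2148 .14; cat > d.py <<'E'
from h import *
im={};at={}
for n in("scene","top"):
    im[n],D=cams.camera(n)
    r=finder.trace(n,"cup_center")
    if r: print(n,r[0]["confidence"],r[0]["at"],r[0]["mask"].sum(),cloud(n,D,r[0]["mask"]).mean(0).round(4))
    for q in("cup_center","cup_foot"):
        r=finder.spot_point(n,q); print(n,q,[(np.round(k["at"],1).tolist(),round(k["confidence"],2)) for k in r[:2]])
        if r: at[q,n]=r[0]["at"]
for q in("cup_center","cup_foot"):
    if (q,"scene") in at and (q,"top") in at: print(q,tri(at[q,"scene"],"scene",at[q,"top"],"top"))
s,t=im["scene"],im["top"]; r=lambda a:cv2.resize(a,(400,400),interpolation=cv2.INTER_CUBIC)
save('crop2.png',np.hstack([r(s[195:295,160:260]),r(t[210:310,350:450])]))
E
python3 d.py
```

```text
t 5.5 pos [ 0.5558 -0.2219  0.1387] rpy [-1.7980e+02  1.0000e-02  1.7233e+02] F [-0.93 -0.34 -0.85] w 0.667
tool shift [-0.0005  0.0072 -0.0013] az to 172.8: -0.47
scene 0.65 [207.1, 242.3] 655 [ 0.5679 -0.2249  0.1234]
scene cup_center [([207.1, 241.8], 0.89)]
scene cup_foot [([211.7, 247.4], 0.88)]
top cup_center []
top cup_foot []
```

View pics/crop2.png

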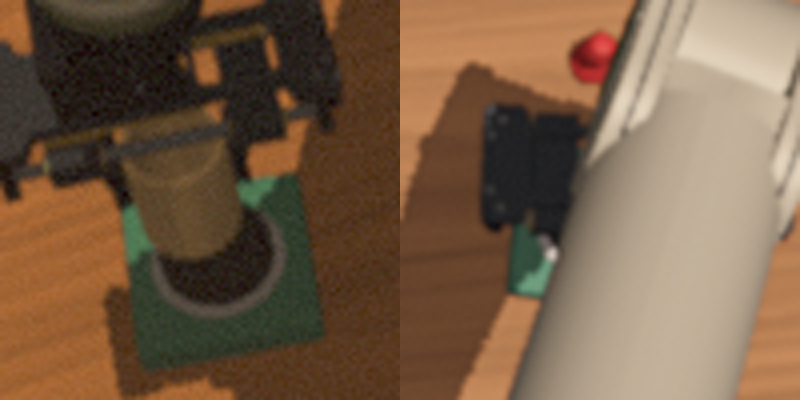

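The scene crop shows the cup held upright above the pad, with its foot near px (208–212,247). The arm hides it from the top camera. I'll check the foot against the TCP.

```bash
python3 to.py .5573 -.2148 .1132; python3 - <<'E'
from h import *
print(onz("scene",(211.7,247.4),.0797), onz("scene",(207.1,241.8),.1197))
E
```

```text
t 5.9 pos [ 0.5575 -0.214   0.1385] rpy [179.97   0.   172.86] F [ 0.43  0.06 -0.8 ] w 0.666
tool shift [ 0.0001 -0.0009  0.0253] az to 172.8: 0.06
[ 0.55694635 -0.21412571  0.0797    ] [ 0.56423345 -0.22095671  0.1197    ]
```

drive_tool(deltas=[{"tx": 0, "ty": -0.0005, "tz": 0.02, "ax": 0, "ay": 0, "az": 0, "hand": 0.045}, {"tx": 0, "ty": 0, "tz": 0.012, "ax": 0, "ay": 0, "az": 0, "hand": 0.045}, {"tx": 0, "ty": 0, "tz": 0.005, "ax": 0, "ay": 0, "az": 0, "hand": 0.045}, {"tx": 0, "ty": 0, "tz": 0.003, "ax": 0, "ay": 0, "az": 0, "hand": 0.045}, {"tx": 0, "ty": 0, "tz": 0.003, "ax": 0, "ay": 0, "az": 0, "hand": 0.045}, {"tx": 0, "ty": 0, "tz": 0.0, "ax": 0, "ay": 0, "az": 0, "hand": 0.045}], force=40)

```text
clock: 6.5
position: [0.5574, -0.2155, 0.0959]
orientation: [3.141, 0.001, 3.015]
ft_force: [-2.5, 1.9, 5.2]
width: 0.657
```

drive_tool(deltas=[{"tx": 0, "ty": 0, "tz": 0.002, "ax": 0, "ay": 0, "az": 0, "hand": 0.045}, {"tx": 0, "ty": 0, "tz": 0.002, "ax": 0, "ay": 0, "az": 0, "hand": 0.045}, {"tx": 0, "ty": 0, "tz": 0, "ax": 0, "ay": 0, "az": 0, "hand": 0.045}, {"tx": 0, "ty": 0, "tz": 0, "ax": 0, "ay": 0, "az": 0, "hand": 0.045}])

```text
clock: 6.9
position: [0.5577, -0.2157, 0.0931]
orientation: [3.141, 0.002, 3.015]
ft_force: [-4.7, 3.9, 12.3]
width: 0.662
```

drive_tool(deltas=[{"tx": 0, "ty": 0, "tz": 0.0015, "ax": 0, "ay": 0, "az": 0, "hand": 0.045}, {"tx": 0, "ty": 0, "tz": 0, "ax": 0, "ay": 0, "az": 0, "hand": 0.045}, {"tx": 0, "ty": 0, "tz": 0, "ax": 0, "ay": 0, "az": 0, "hand": 0.045}, {"tx": 0, "ty": 0, "tz": 0, "ax": 0, "ay": 0, "az": 0, "hand": 0.045}])

```text
clock: 7.3
position: [0.558, -0.2158, 0.093]
orientation: [3.14, 0.002, 3.015]
ft_force: [-10.2, 6.4, 25.7]
width: 0.664
```

```bash
python3 - <<'E'
from h import *
n="scene"; im,D=cams.camera(n)
r=finder.spot_point(n,"cup_foot"); print(r[:1], [onz(n,k["at"],.034).round(4) for k in r[:1]])
r=finder.spot_point(n,"pad_top"); print(r[:1])
hsv=cv2.cvtColor(im,cv2.COLOR_RGB2HSV)
save('crop3.png',cv2.resize(im[195:295,160:260],(400,400),interpolation=cv2.INTER_CUBIC))
E
python3 to.py .602 .2035 .17
```

```text
[{'at': [214.0, 254.9], 'confidence': 0.74}] [array([ 0.5502, -0.2134,  0.034 ])]
[{'at': [211.5, 259.8], 'confidence': 0.43}]
t 7.45 pos [ 0.558  -0.2158  0.093 ] rpy [1.7993e+02 1.3000e-01 1.7275e+02] F [-9.5   5.17 25.98] w 0.661
tool shift [ 0.009   0.4216 -0.0766] az to 172.8: -0.05
```

View pics/crop3.png

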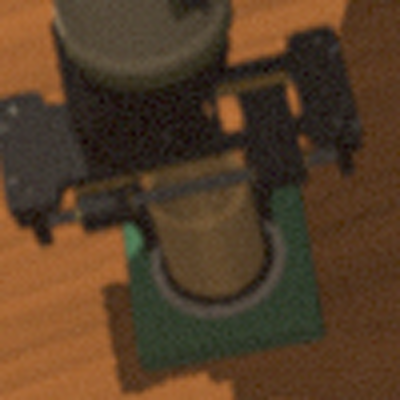

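The crop shows the cup upright and centred on the sunken pad. Wrist force was 26 N with z no longer moving, and the foot is at about 0.034, so the pad is fully down. Next I lift and carry the cup.

drive_tool(deltas=[{"tx": 0, "ty": 0, "tz": -0.01, "ax": 0, "ay": 0, "az": 0, "hand": 0.045}, {"tx": 0, "ty": 0, "tz": -0.02, "ax": 0, "ay": 0, "az": 0, "hand": 0.045}, {"tx": 0, "ty": 0, "tz": -0.025, "ax": 0, "ay": 0, "az": 0, "hand": 0.045}, {"tx": 0, "ty": 0, "tz": -0.025, "ax": 0, "ay": 0, "az": 0, "hand": 0.045}, {"tx": 0.001, "ty": 0.03, "tz": 0, "ax": 0, "ay": 0, "az": 0, "hand": 0.045}, {"tx": 0.001, "ty": 0.04, "tz": 0, "ax": 0, "ay": 0, "az": 0, "hand": 0.045}, {"tx": 0.001, "ty": 0.04, "tz": 0, "ax": 0, "ay": 0, "az": 0, "hand": 0.045}, {"tx": 0.001, "ty": 0.04, "tz": 0, "ax": 0, "ay": 0, "az": 0, "hand": 0.045}, {"tx": 0.001, "ty": 0.04, "tz": 0, "ax": 0, "ay": 0, "az": 0, "hand": 0.045}, {"tx": 0.001, "ty": 0.04, "tz": 0, "ax": 0, "ay": 0, "az": 0, "hand": 0.045}])

```text
clock: 8.45
position: [0.5803, 0.0147, 0.1703]
orientation: [3.141, 0.001, 3.015]
ft_force: [0.4, 0.4, -1.2]
width: 0.661
```

drive_tool(deltas=[{"tx": 0.001, "ty": 0.04, "tz": 0, "ax": 0, "ay": 0, "az": 0, "hand": 0.045}, {"tx": 0.001, "ty": 0.04, "tz": 0, "ax": 0, "ay": 0, "az": 0, "hand": 0.045}, {"tx": 0.001, "ty": 0.04, "tz": 0, "ax": 0, "ay": 0, "az": 0, "hand": 0.045}, {"tx": 0.001, "ty": 0.04, "tz": 0, "ax": 0, "ay": 0, "az": 0, "hand": 0.045}, {"tx": 0, "ty": 0.03, "tz": 0, "ax": 0, "ay": 0, "az": 0, "hand": 0.045}, {"tx": 0, "ty": 0, "tz": 0, "ax": 0, "ay": 0, "az": 0, "hand": 0.045}, {"tx": 0, "ty": 0, "tz": 0, "ax": 0, "ay": 0, "az": 0, "hand": 0.045}, {"tx": 0, "ty": 0, "tz": 0, "ax": 0, "ay": 0, "az": 0, "hand": 0.045}])

```text
clock: 9.25
position: [0.6004, 0.2006, 0.1701]
orientation: [-3.141, 0.0, 3.013]
ft_force: [0.0, -0.4, -1.4]
width: 0.668
```

```bash
python3 to.py .602 .2035 .11; sed -e 's/s\[195:295,160:260\]/s[160:260,330:430]/;s/t\[210:310,350:450\]/t[210:310,200:300]/;s/crop2/crop4/' d.py > e.py; python3 e.py
```

```text
t 9.25 pos [0.6004 0.2006 0.1701] rpy [-1.7996e+02  2.0000e-02  1.7266e+02] F [ 0.01 -0.42 -1.39] w 0.668
tool shift [-0.0012  0.0031  0.0601] az to 172.8: -0.14
scene 0.75 [384.2, 190.4] 638 [0.6113 0.1958 0.1525]
scene cup_center [([384.1, 185.7], 0.6)]
scene cup_foot [([377.2, 198.7], 0.81)]
top 0.55 [299.1, 186.7] 411 [0.8036 0.0408 0.059 ]
top cup_center []
top cup_foot []
```

View pics/crop4.png

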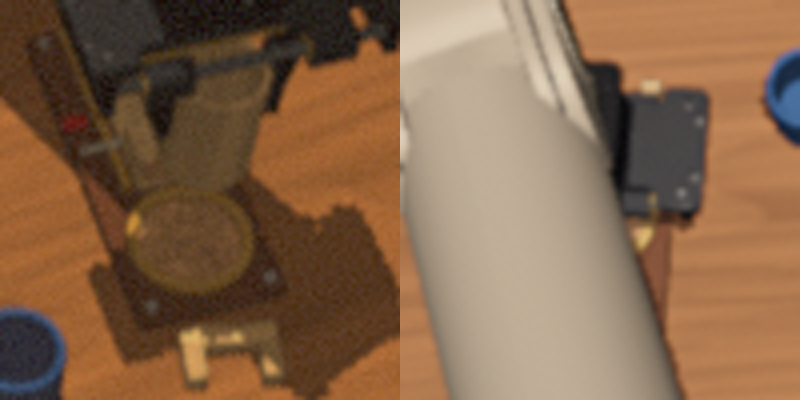

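The scene crop shows the cup over the jig and the ring centre at px (377.6,219.3), as before. I'll lower it to just above the rim and check again.

drive_tool(deltas=[{"tx": -0.001, "ty": 0.002, "tz": 0.02, "ax": 0, "ay": 0, "az": 0, "hand": 0.045}, {"tx": 0, "ty": 0, "tz": 0.025, "ax": 0, "ay": 0, "az": 0, "hand": 0.045}, {"tx": 0, "ty": 0, "tz": 0.025, "ax": 0, "ay": 0, "az": 0, "hand": 0.045}, {"tx": 0, "ty": 0, "tz": 0.009, "ax": 0, "ay": 0, "az": 0, "hand": 0.045}, {"tx": 0, "ty": 0, "tz": 0, "ax": 0, "ay": 0, "az": 0, "hand": 0.045}, {"tx": 0, "ty": 0, "tz": 0, "ax": 0, "ay": 0, "az": 0, "hand": 0.045}, {"tx": 0, "ty": 0, "tz": 0, "ax": 0, "ay": 0, "az": 0, "hand": 0.045}])

```text
clock: 10.35
position: [0.6022, 0.2043, 0.0926]
orientation: [3.14, 0.002, 3.015]
ft_force: [0.9, 0.6, -0.3]
width: 0.665
```

```bash
python3 to.py .602 .2035 .075; cat > f.py <<'E'
from h import *
K,e,M=cal("scene"); im,D=cams.camera("scene")
s=env.read_state(); print(onz("scene",(377.2,198.7),.111))
def proj(P): p=(K@(M.T@(P-e).T)).T; return p[:,:2]/p[:,2:]
a=np.linspace(0,2*np.pi,72)
x0,y0,x1,y1=330,160,430,260
big=cv2.resize(im[y0:y1,x0:x1],(600,600),interpolation=cv2.INTER_CUBIC)
def dr(c,r,z,col):
    p=proj(np.c_[c[0]+r*np.cos(a),c[1]+r*np.sin(a),0*a+z]); p=((p-[x0,y0]+.5)*6*8).astype(int)
    cv2.polylines(big,[p.reshape(-1,1,2)],True,col,1,cv2.LINE_AA,3)
n=(.602,.2035); t=s["position"]; 
dr(n,.041,.021,(0,255,0)); dr((.6036,.2019),.041,.021,(255,0,255)); dr(t[:2],.029,t[2]-.0592,(0,255,255))
save('crop5.png',big)
E
python3 f.py
```

```text
t 10.35 pos [0.6022 0.2043 0.0926] rpy [1.7993e+02 1.1000e-01 1.7275e+02] F [ 0.89  0.62 -0.27] w 0.665
tool shift [ 0.0001 -0.0009  0.0176] az to 172.8: -0.05
[0.60070274 0.19007505 0.111     ]
```

View pics/crop5.png

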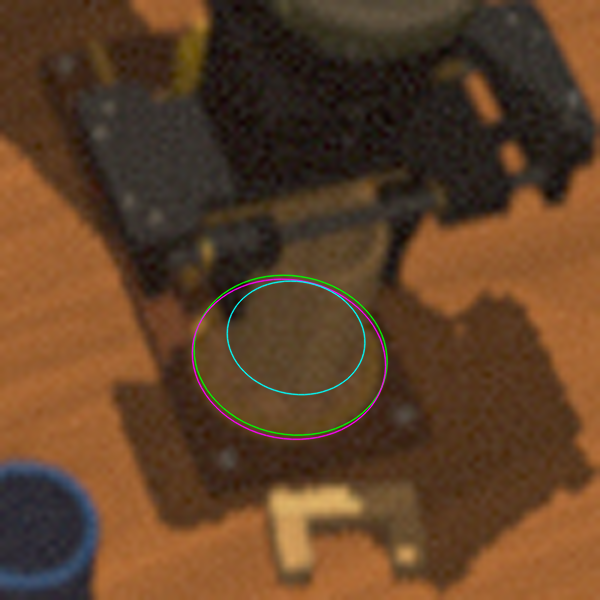

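The ring overlay matches the rim and the cup sits inside it, but the shadow makes the foot edge faint. I'll lower slowly and let contact height and force decide: landing on the rim would stop it 7 mm high.

drive_tool(deltas=[{"tx": 0, "ty": -0.001, "tz": 0.006, "ax": 0, "ay": 0, "az": 0, "hand": 0.045}, {"tx": 0, "ty": 0, "tz": 0.005, "ax": 0, "ay": 0, "az": 0, "hand": 0.045}, {"tx": 0, "ty": 0, "tz": 0.003, "ax": 0, "ay": 0, "az": 0, "hand": 0.045}, {"tx": 0, "ty": 0, "tz": 0.0, "ax": 0, "ay": 0, "az": 0, "hand": 0.045}])

```text
clock: 10.8
position: [0.6008, 0.203, 0.0763]
orientation: [-3.141, -0.001, 3.015]
ft_force: [0.6, -0.4, -1.9]
width: 0.665
```

drive_tool(deltas=[{"tx": 0, "ty": 0, "tz": 0.002, "ax": 0, "ay": 0, "az": 0, "hand": 0.045}, {"tx": 0, "ty": 0, "tz": 0.0015, "ax": 0, "ay": 0, "az": 0, "hand": 0.045}, {"tx": 0, "ty": 0, "tz": 0.0, "ax": 0, "ay": 0, "az": 0, "hand": 0.045}, {"tx": 0, "ty": 0, "tz": 0.0, "ax": 0, "ay": 0, "az": 0, "hand": 0.045}])

```text
clock: 11.2
position: [0.6013, 0.2031, 0.0736]
orientation: [3.141, 0.0, 3.015]
ft_force: [0.0, 0.7, -1.0]
width: 0.664
```

drive_tool(deltas=[{"tx": 0, "ty": 0, "tz": 0.0015, "ax": 0, "ay": 0, "az": 0, "hand": 0.045}, {"tx": 0, "ty": 0, "tz": 0.0, "ax": 0, "ay": 0, "az": 0, "hand": 0.045}, {"tx": 0, "ty": 0, "tz": 0.0, "ax": 0, "ay": 0, "az": 0, "hand": 0.045}])

```text
clock: 11.5
position: [0.6015, 0.2031, 0.0732]
orientation: [3.141, 0.0, 3.015]
ft_force: [-4.3, -1.6, 9.5]
width: 0.667
```

Floor contact came at exactly the expected height (foot at 0.014). I'll relieve the push, open the fingers and rise.

drive_tool(deltas=[{"tx": 0, "ty": 0, "tz": -0.001, "ax": 0, "ay": 0, "az": 0, "hand": 0.045}, {"tx": 0, "ty": 0, "tz": 0, "ax": 0, "ay": 0, "az": 0, "hand": 0.065}, {"tx": 0, "ty": 0, "tz": 0, "ax": 0, "ay": 0, "az": 0, "hand": 0.087}, {"tx": 0, "ty": 0, "tz": 0, "ax": 0, "ay": 0, "az": 0, "hand": 0.087}, {"tx": 0, "ty": 0, "tz": 0, "ax": 0, "ay": 0, "az": 0, "hand": 0.087}, {"tx": 0, "ty": 0, "tz": 0, "ax": 0, "ay": 0, "az": 0, "hand": 0.087}, {"tx": 0, "ty": 0, "tz": -0.015, "ax": 0, "ay": 0, "az": 0, "hand": 0.087}, {"tx": 0, "ty": 0, "tz": -0.025, "ax": 0, "ay": 0, "az": 0, "hand": 0.087}, {"tx": 0, "ty": 0, "tz": -0.03, "ax": 0, "ay": 0, "az": 0, "hand": 0.087}, {"tx": 0, "ty": 0, "tz": -0.02, "ax": 0, "ay": 0, "az": 0, "hand": 0.087}])

```text
clock: 12.5
position: [0.602, 0.2032, 0.1665]
orientation: [3.14, 0.002, 3.015]
ft_force: [0.5, -0.4, 0.8]
width: 1.001
```

```bash
python3 to.py .475 .2195 .165; cat > g.py <<'E'
from h import *
n="scene"; im,D=cams.camera(n)
for q,z in(("cup_center",.054),("cup_foot",.014),("nest",.014),("handle",.053)):
    r=finder.spot_point(n,q); print(q,[(np.round(k["at"],1),round(k["confidence"],2),onz(n,k["at"],z).round(4)) for k in r[:1]])
r=finder.trace(n,"cup_center")
if r:
    P=cloud(n,D,r[0]["mask"]); T=P[P[:,2]>.085]; print(np.percentile(P[:,2],[2,50,98]).round(4),len(T),cv2.minEnclosingCircle(T[:,:2].astype(np.float32)))
g=(255*(im[150:250,320:420]/255.)**.55).astype(np.uint8)
save('crop6.png',cv2.resize(g,(600,600),interpolation=cv2.INTER_CUBIC))
E
python3 g.py
```

```text
t 12.5 pos [0.602  0.2032 0.1665] rpy [1.7991e+02 1.4000e-01 1.7275e+02] F [ 0.51 -0.42  0.79] w 1.001
tool shift [1.281e-01 1.000e-04 1.200e-03] az to 172.8: -0.05
cup_center [(array([377.4, 213.5]), 0.79, array([0.6068, 0.1952, 0.054 ]))]
cup_foot [(array([376.2, 221.2]), 0.78, array([0.6041, 0.1986, 0.014 ]))]
nest [(array([379.3, 221.7]), 0.89, array([0.6086, 0.2052, 0.014 ]))]
handle []
[0.0195 0.0659 0.0954] 172 ((0.6013319492340088, 0.20096828043460846), 0.03010028414428234)
```

View pics/crop6.png

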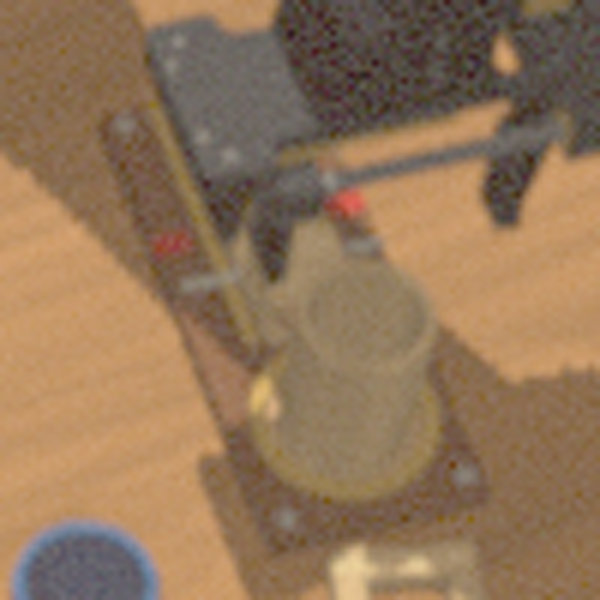

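The crop shows the cup standing upright in the brass ring, with its rim at about 0.094 as expected. The handle is next.

drive_tool(deltas=[{"tx": 0.025, "ty": 0, "tz": 0, "ax": 0, "ay": 0, "az": 0, "hand": 0.06}, {"tx": 0.04, "ty": 0, "tz": 0, "ax": 0, "ay": 0, "az": 0, "hand": 0.06}, {"tx": 0.04, "ty": 0, "tz": 0, "ax": 0, "ay": 0, "az": 0, "hand": 0.06}, {"tx": 0.0215, "ty": 0, "tz": 0, "ax": 0, "ay": 0, "az": 0, "hand": 0.06}, {"tx": 0, "ty": 0, "tz": 0, "ax": 0, "ay": 0, "az": 0, "hand": 0.06}, {"tx": 0, "ty": 0, "tz": 0, "ax": 0, "ay": 0, "az": 0, "hand": 0.06}])

```text
clock: 13.4
position: [0.4756, 0.2191, 0.1628]
orientation: [-3.141, -0.0, 3.016]
ft_force: [0.4, 0.5, -0.5]
width: 0.696
```

```bash
python3 to.py .476 .219 .059
```

```text
t 13.4 pos [0.4756 0.2191 0.1628] rpy [-1.7999e+02 -1.0000e-02  1.7280e+02] F [ 0.39  0.5  -0.5 ] w 0.696
tool shift [-0.0004  0.      0.1038] az to 172.8: -0.0
```

drive_tool(deltas=[{"tx": 0, "ty": 0, "tz": 0.03, "ax": 0, "ay": 0, "az": 0, "hand": 0.06}, {"tx": 0, "ty": 0, "tz": 0.03, "ax": 0, "ay": 0, "az": 0, "hand": 0.06}, {"tx": 0, "ty": 0, "tz": 0.03, "ax": 0, "ay": 0, "az": 0, "hand": 0.06}, {"tx": 0, "ty": 0, "tz": 0.013, "ax": 0, "ay": 0, "az": 0, "hand": 0.06}, {"tx": 0, "ty": 0, "tz": 0, "ax": 0, "ay": 0, "az": 0, "hand": 0.06}, {"tx": 0, "ty": 0, "tz": 0, "ax": 0, "ay": 0, "az": 0, "hand": 0.01}, {"tx": 0, "ty": 0, "tz": 0, "ax": 0, "ay": 0, "az": 0, "hand": 0.01}, {"tx": 0, "ty": 0, "tz": 0, "ax": 0, "ay": 0, "az": 0, "hand": 0.01}, {"tx": 0, "ty": 0, "tz": 0, "ax": 0, "ay": 0, "az": 0, "hand": 0.01}, {"tx": 0, "ty": 0, "tz": 0, "ax": 0, "ay": 0, "az": 0, "hand": 0.01}], force=45)

```text
clock: 14.4
position: [0.4759, 0.2193, 0.0605]
orientation: [3.141, 0.001, 3.015]
ft_force: [0.7, -0.3, -1.0]
width: 0.319
```

drive_tool(deltas=[{"tx": 0, "ty": 0, "tz": 0, "ax": 0, "ay": 0, "az": 0, "hand": 0.01}, {"tx": 0, "ty": 0, "tz": 0, "ax": 0, "ay": 0, "az": 0, "hand": 0.01}, {"tx": 0, "ty": 0, "tz": 0, "ax": 0, "ay": 0, "az": 0, "hand": 0.01}, {"tx": 0, "ty": 0, "tz": 0, "ax": 0, "ay": 0, "az": 0, "hand": 0.01}])

```text
clock: 14.8
position: [0.4759, 0.2197, 0.0603]
orientation: [3.141, 0.0, 3.016]
ft_force: [0.2, 3.7, 1.3]
width: 0.241
```

Gripped at about 22 mm. Now I pull.

drive_tool(deltas=[{"tx": 0.004, "ty": 0, "tz": 0, "ax": 0, "ay": 0, "az": 0, "hand": 0.01}, {"tx": 0.005, "ty": 0, "tz": 0, "ax": 0, "ay": 0, "az": 0, "hand": 0.01}, {"tx": 0.005, "ty": 0, "tz": 0, "ax": 0, "ay": 0, "az": 0, "hand": 0.01}, {"tx": 0.005, "ty": 0, "tz": 0, "ax": 0, "ay": 0, "az": 0, "hand": 0.01}, {"tx": 0.005, "ty": 0, "tz": 0, "ax": 0, "ay": 0, "az": 0, "hand": 0.01}, {"tx": 0.004, "ty": 0, "tz": 0, "ax": 0, "ay": 0, "az": 0, "hand": 0.01}, {"tx": 0.003, "ty": 0, "tz": 0, "ax": 0, "ay": 0, "az": 0, "hand": 0.01}, {"tx": 0, "ty": 0, "tz": 0, "ax": 0, "ay": 0, "az": 0, "hand": 0.01}, {"tx": 0, "ty": 0, "tz": 0, "ax": 0, "ay": 0, "az": 0, "hand": 0.01}])

```text
clock: 15.7
position: [0.447, 0.2234, 0.0604]
orientation: [3.14, 0.004, 3.015]
ft_force: [10.8, 4.0, -8.1]
width: 0.246
```

```bash
python3 to.py .4461 .2235 .0603; sed -i 's/crop6/crop7/' g.py; python3 g.py
```

```text
t 15.7 pos [0.447  0.2234 0.0604] rpy [179.89   0.24 172.74] F [10.83  3.99 -8.15] w 0.246
tool shift [0.0009 0.     0.0001] az to 172.8: -0.06
cup_center [(array([380.3, 212.6]), 0.91, array([0.6072, 0.2032, 0.054 ]))]
cup_foot [(array([377. , 218.2]), 0.62, array([0.5967, 0.2048, 0.014 ]))]
nest [(array([378.9, 220.5]), 0.58, array([0.6049, 0.206 , 0.014 ]))]
handle [(array([361.2, 163.6]), 0.85, array([0.4462, 0.2298, 0.053 ]))]
[0.0201 0.0645 0.0943] 128 ((0.6026063561439514, 0.20028312504291534), 0.028920890763401985)
```

View pics/crop7.png

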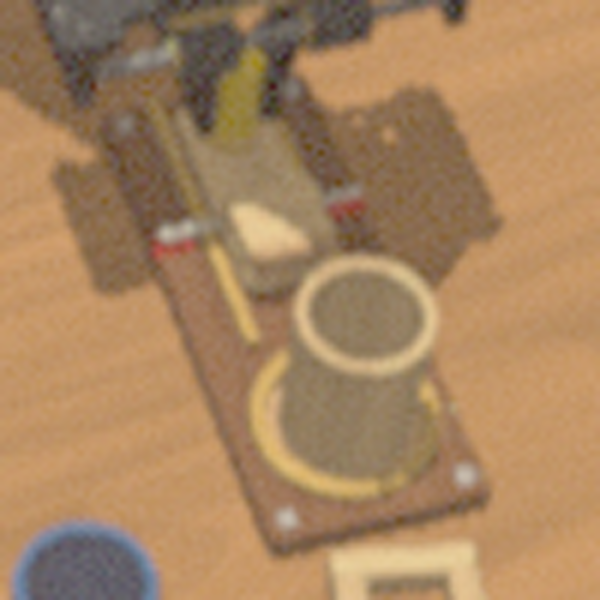

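The crop shows the white pointers over the red bands at (178,233) and (345,198), slightly displaced by their height. The cup is untouched in the ring. TCP travel is 29 mm. One hold to check for drift.

drive_tool(deltas=[{"tx": 0.0005, "ty": 0, "tz": 0, "ax": 0, "ay": 0, "az": 0, "hand": 0.01}, {"tx": 0, "ty": 0, "tz": 0, "ax": 0, "ay": 0, "az": 0, "hand": 0.01}, {"tx": 0, "ty": 0, "tz": 0, "ax": 0, "ay": 0, "az": 0, "hand": 0.01}, {"tx": 0, "ty": 0, "tz": 0, "ax": 0, "ay": 0, "az": 0, "hand": 0.01}, {"tx": 0, "ty": 0, "tz": 0, "ax": 0, "ay": 0, "az": 0, "hand": 0.01}])

```text
clock: 16.5
position: [0.4467, 0.2234, 0.0604]
orientation: [3.14, 0.004, 3.015]
ft_force: [11.3, 5.4, -8.5]
width: 0.242
```

```bash
python3 to.py .4461 .2235 .0603; python3 - <<'E'
from h import *
im,D=cams.camera("scene"); hsv=cv2.cvtColor(im,cv2.COLOR_RGB2HSV)[170:205,335:395].astype(int)
v=im[170:205,335:395].astype(int)
red=((hsv[...,0]<6)|(hsv[...,0]>174))&(hsv[...,1]>150); w=(hsv[...,1]<70)&(hsv[...,2]>110)
for nm,m in(("red",red),("white",w)):
    n,l,st,c=cv2.connectedComponentsWithStats(m.astype(np.uint8))
    for i in range(1,n):
        if st[i,4]>6:
            p=c[i]+[335,170]; print(nm,st[i,4],p.round(1),[onz("scene",p,z).round(4) for z in(.014,.02)])
s=env.read_state(); print(s["clock"],s["position"],s["ft_force"],s["width"])
E
```

```text
t 16.5 pos [0.4467 0.2234 0.0604] rpy [179.89   0.25 172.74] F [11.25  5.4  -8.54] w 0.242
tool shift [0.0006 0.     0.0001] az to 172.8: -0.06
red 12 [377.1 184.3] [array([0.4991, 0.2552, 0.014 ]), array([0.503 , 0.2524, 0.02  ])]
red 12 [348.5 190.8] [array([0.489 , 0.1752, 0.014 ]), array([0.493 , 0.1728, 0.02  ])]
16.55 [0.44666034 0.22337785 0.06039781] [10.89881282  4.68363542 -8.59753078] 0.2428112221153615
```

```bash
python3 -c "
from bench import env
print(env.sign_off())"
```

```text
the job is handed in; nothing more can be done
None
```

I finished the job and handed it in at about 16.6 s of robot time, with the gripper still holding the jaw back. No verdict is reported, so these are my own checks.

- **Pad press:** I pressed the pale cup on the pad until the force reached 26 N and it stopped moving, with the foot at about 34 mm. That is the pad's full stop, and I held it there for over 0.3 s. The gripper sat within about 1.5 mm of the pad's middle, but the network put the cup's foot 7 mm from it; both are inside the 15 mm limit.
- **Cup in the ring:** The foot touched down at 14 mm without catching the rim, and I let go. The cup's top edge then measured about 94 mm, and its centre was within about 4 mm of my nest position. The network's own points for the cup and the nest differed by up to 8 mm between looks, so I relied on the depth measurement and the picture.
- **Jaw:** I gripped the post at about 21 mm and pulled it back 29 mm. The spring pulled with about 11 N, close to the 10.5 N expected at 30 mm, and the hold did not drift. The white pointers showed over the red bands, but my final colour check found only the bands, not the pointers.

I did not measure the bystander objects again at the end. No contact with any of them was noticed.

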